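# Load spacers by thickness on a test-line rod

## Robot

A 6-joint arm with a two-finger parallel gripper is mounted at the origin on the work surface. World frame = base frame: x ahead of the robot, y to its left, z up, the work surface at z = 0. Lengths are in m, angles in rad, forces in N, time in s.
With the tool pointing down it reaches from about 0.35 to 0.775 m from the base axis. Payload 5.5 kg.
Tool frame: the origin (TCP) lies at the very end of the fingers, on their centre line; the grasp point (between the pads) lies 19 mm behind it (grip_point_offset is the distance from the TCP to the grasp point, in m); z points along the fingers, y is the direction in which the jaws open and shut (so a half turn about z gives the same grasp; the last joint's range is limited). The gripper opens to 85 mm and grips with 20 to 120 N. Pads are 22 mm wide; open, the fingers measure 114 mm over their backs; the gripper's body (76 mm by 85 mm) begins 54 mm behind the grasp point. The pads swing forward as they close: fully open they stand 13 mm farther back than shut.
Start: joints at [-1.377, 0.313, 0.046, 1.304, 0, 1.431], TCP at [0.188, -0.543, 0.231] pointing down, gripper open.
Joint ranges: [-2.76, 2.76], [-0.86, 1.69], [-1.03, 1.26], [-2.2, 2.34], [-1.47, 1.5], [-3.14, 3.14]. Speed limits (rad/s): [2.57, 2.57, 3.14, 3.14, 3.14, 3.14].

## Interface

Orientations are given as a unit quaternion [w, x, y, z].
In Python, from workcell import * gives the robot as it stands.
- The arm moves only by the shell command python3 -m crank 'ROWS' [OPENING] [FORCE]. ROWS is a JSON object of lists of equal length, an entry for each row: "travel": the shift along the tool's x, y, z in units of 40 mm (1.0 is 40 mm), a list of three; "turn": the turn about the tool's z in rad. In form: {"travel": [[x, y, z], ...], "turn": [turn, ...]}. A call has 1 to 5 rows; each row is the pose to reach, as a shift and turn from the pose commanded when the call began, along the tool's axes at that moment; what a row does not reach only later rows make up. A row lasts 1/12 s, in which the tool goes at most 41.7 mm and 7.16 degrees, less where a joint would pass 70% of its speed; a pose out of reach is approached as far as the arm can. A call with a gripper value outside its range is refused whole. OPENING is the finger opening in mm, from 0 to 85.4, set as the call begins (- or left out, the last holds). The fingers move at their own pace and stop on an object; FORCE is the grip in N (left out, the last holds). Time passes only in rows, so rows that repeat a pose let the fingers close. It gives the time, the measured TCP pose, the force and the opening at its end, in the units of the state.
- get_state(): the state, without advancing time (a new reading comes with each control period).
- read_camera(name): name is "scene" or "side" or "wrist"; returns a dict with "image" (420x560x3 uint8, red, green, blue), "K" (3x3 intrinsics, pixels), "R" (3x3) and "t" (3): a world point X has camera coordinates R X + t. Camera axes: x right, y down, z forward; pixel columns grow to the right and rows downward; lengths in m; the calibration is good to about 2 mm. A picture is of the moment at which its call begins. There is no depth.
- hand_in(): hands the job in, once; it reports no verdict.
The state is a dict: "clock": time; "joint_pos": joint angles; "qvel": joint speeds; "tau": joint torques, N m; "tcp_pos": TCP position; "orientation": TCP orientation; "wrist_force": force on the tool from outside, world axes, zero at the start; "ft_torque": the same for the moment, N m; "finger_gap": finger opening in m.
Only numpy, scipy, OpenCV 4.12 (cv2) and the standard library are available. Lean on these libraries where they do the work, as an engineer would, in place of code of your own. Each camera call takes 0.05 s, during which the arm holds its last target. There are 200 camera calls.

## Task

Build up the spacer stack on the brass rod of the blue test jig. Put the blue and the orange spacer from the rack on the jig's two loading rails, behind the white one, then slide all three along the rails onto the rod until they sit fully home in order of thickness: white (thickest) against the blue end plate, then blue, then orange (thinnest) outermost, each touching the next. Leave the grey spare spacer in the rack and do not disturb the other things on the bench.

Things in the scene. Friction and masses are not known exactly. Their poses are not given: they have to be found in the camera images.
- jig_shoulder (a point): Centre of the face of the jig's blue upright end plate (100 mm wide, 100 mm high), where the rod leaves it, 60 mm above the table. Its x axis points along the rod INTO the plate (the direction to push), z up. Fully home the spacer centres are at x = -20 mm (white), -55 mm (blue) and -80 mm (orange) of this frame.
- rod_nose (a point): Free end of the jig's level brass rod, on its axis: x = -108 mm from jig_shoulder, same axes. The rod is 26 mm in diameter; its last 16 mm taper to a 12 mm nose.
- jig: Fixed jig, 302 mm long, 100 mm wide. Origin on the table 130 mm before the end plate's face, axes as jig_shoulder. Two level steel rails, 12 mm diameter, parallel to the rod, centres 29.6 mm to either side, tops 29 mm below the rod's axis, run under the rod and out to x = -160 mm, open there. A spacer on edge on the rails has its bore in line with the rod, 3 mm clear all round.
- rack: Fixed rack, 224 mm long, 100 mm wide, with two level rails just like the jig's, along its x axis; spacers stand on edge on them, bores along its x. Origin: centre of its underside, on the table. Places at x = -68, 0 and +68 mm, spacer centres 60 mm up.
- white_mid (a point): White slippery plastic spacer ring, 80 mm outer diameter, 32 mm bore, 40 mm thick, about 220 g. The point is its centre; its x axis runs along the bore. It stands on edge with the bore level, already on the jig's rails in front of the rod's nose, its centre 134 to 142 mm from jig_shoulder; x axis along the jig's.
- blue_mid (a point): Blue slippery plastic spacer ring, 80 mm outer diameter, 32 mm bore, 30 mm thick, about 170 g. The point is its centre; its x axis runs along the bore. It stands on edge with the bore level in the rack (any of three places, see rack), its x axis along the rack's x, its centre 60 mm above the table.
- orange_mid (a point): Orange slippery plastic spacer ring, 80 mm outer diameter, 32 mm bore, 20 mm thick, about 120 g. The point is its centre; its x axis runs along the bore. It stands on edge with the bore level in the rack (any of three places, see rack), its x axis along the rack's x, its centre 60 mm above the table. Pushed near its top it tips over; pushed at or below its middle it slides upright.
- spare_mid (a point): Grey spare slippery plastic spacer ring, 80 mm outer diameter, 32 mm bore, 36 mm thick, about 200 g. The point is its centre; its x axis runs along the bore. It stands on edge with the bore level in the rack (any of three places, see rack), its x axis along the rack's x, its centre 60 mm above the table. It must stay there.
- meter: Loose yellow hand multimeter lying flat, 160 x 80 x 36 mm; leave alone. Origin at the centre of its underside.
- tape: Loose black tape roll lying flat, 90 mm diameter, 22 mm high; leave alone. Origin at the centre of its underside.
- flux: Loose small jar, 52 mm diameter, 85 mm high; leave alone. Origin at the centre of its underside.
- tray: Loose open white parts tray, 130 x 100 x 40 mm; leave alone. Origin at the centre of its underside.
- driver: Loose screwdriver, 190 mm, lying down; leave alone. Origin on its underside.
Not all that is in view belongs to the job. Of the things like the part that bears orange_mid, leave any that is pink, red or turquoise; of the rest the larger one is meant.

How it is judged:
By the outcome, as a careful person would: the job done as asked, in the order asked, and still so for the second after the job is handed in, with the robot touching nothing.
It also fails if it takes over 70 s, if anything falls off the work surface, if the arm or the gripper's body presses on something with over 40 N, if the wrist force passes 120 N, or if a joint passes its speed limit or range.

## Working session

There is one attempt and no reset: what is moved stays moved. The work goes in short steps, Python scripts to look and compute and a shell command to move; the robot and the scene stay as the last step left them, time stands still between calls to the robot, and variables do not carry over. Pictures are saved under pics/ and viewed, about 8 in all and at most 12, crops included, and the job is handed in when it is done.

```bash
mkdir -p pics; python3 - <<'E'
from workcell import *
import cv2,numpy as np
for n in("scene","side"):
    c=read_camera(n);cv2.imwrite(f"pics/{n}0.png",c["image"][:,:,::-1]);np.savez(f"{n}0.npz",**c)
    print(n,c["K"].round(1).tolist(),(-c["R"].T@c["t"]).round(3))
print(get_state())
E
```

```text
scene [[494.4, 0.0, 270.2], [0.0, 494.4, 204.9], [0.0, 0.0, 1.0]] [1.09  0.572 0.965]
side [[400.7, 0.0, 277.2], [0.0, 400.7, 209.7], [0.0, 0.0, 1.0]] [0.21  0.554 0.766]
{'clock': 0.1, 'joint_pos': array([-1.37663239e+00,  3.13925953e-01,  4.50821401e-02,  1.30360255e+00,
       -1.41282713e-05,  1.43120954e+00]), 'qvel': array([ 0.00086273, -0.0023015 ,  0.00335192, -0.00056811, -0.0005835 ,
        0.0018852 ]), 'tau': array([ 2.23079049e-03, -4.81724238e+01,  2.99245799e+01,  1.27231379e-02,
       -1.70699136e-04,  5.82750189e-06]), 'tcp_pos': array([ 0.18826776, -0.54281608,  0.2304934 ]), 'orientation': array([-8.24516105e-04,  9.86108252e-01,  1.66101881e-01, -2.95722222e-05]), 'wrist_force': array([ 0.07565109, -0.57166687,  0.89187904]), 'ft_torque': array([ 0.06574524,  0.00300179, -0.0214755 ]), 'finger_gap': 0.08541514557075812}
```

View pics/scene0.png

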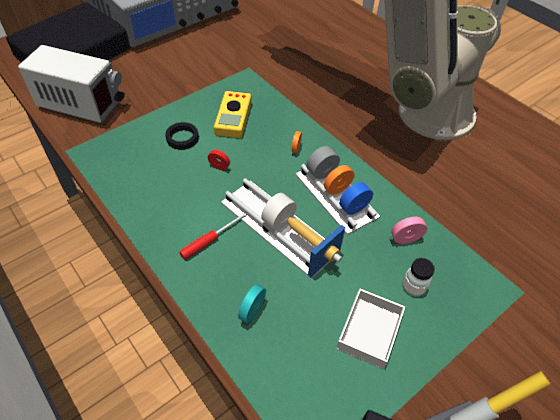

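View pics/side0.png

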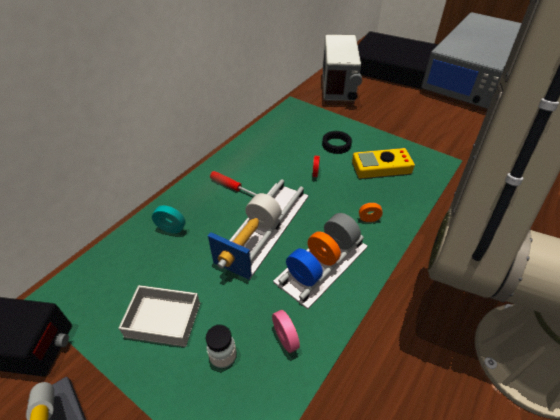

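The scene view shows the jig (white ring at about (279,211), rod, blue plate at (327,252)). It also shows the rack with grey (323,161), orange (340,179) and blue (357,197). The small orange ring at (297,142) and the pink, red and turquoise ones are decoys. The side view agrees, with rack rings at (342,231), (324,248) and (304,266).

```bash
cat > h.py <<'E'
import numpy as np,cv2
def load(n): return dict(np.load(n))
def ray(c,p):
    d=c["R"].T@np.linalg.inv(c["K"])@[p[0],p[1],1.]; return -c["R"].T@c["t"],d/np.linalg.norm(d)
def plane(c,p,z):
    o,d=ray(c,p); return o+d*(z-o[2])/d[2]
def tri(cs,ps):
    A=np.zeros((3,3));b=np.zeros(3)
    for c,p in zip(cs,ps):
        o,d=ray(c,p);M=np.eye(3)-np.outer(d,d);A+=M;b+=M@o
    return np.linalg.solve(A,b)
def blobs(c,lo,hi,amin=30,box=None):
    m=cv2.inRange(cv2.cvtColor(c["image"],cv2.COLOR_RGB2HSV),lo,hi)
    if box: k=np.zeros_like(m);k[box[1]:box[3],box[0]:box[2]]=255;m&=k
    n,l,s,ce=cv2.connectedComponentsWithStats(m)
    return [(s[i].tolist(),ce[i].round(1).tolist()) for i in range(1,n) if s[i][4]>=amin],l
E
python3 - <<'E'
from h import *
S=load("scene0.npz");D=load("side0.npz")
for nm,lo,hi in[("blue",(105,150,50),(125,255,255)),("orange",(6,180,100),(17,255,255)),("brass",(15,90,80),(24,230,255))]:
    for n,c,b in(("scene",S,(190,100,420,300)),("side",D,(180,120,400,320))):
        print(nm,n,blobs(c,lo,hi,40,b)[0])
# rack outline corners on table/upper edge by eye
for p in[(297,172),(350,229),(378,216)]:print("rack sc",plane(S,p,0.0).round(3))
for p in[(277,283),(308,301),(366,243)]:print("rack sd",plane(D,p,0.0).round(3))
for q,(a,b) in dict(white=((279,211),(263,211)),blue=((357,197),(304,266)),orange=((340,179),(324,248)),grey=((323,161),(342,231)),rodend=((338,257),(226,261))).items(): print(q,tri([S,D],[a,b]).round(3),plane(S,a,.06).round(3),plane(D,b,.06).round(3))
a=cv2.resize(S["image"][140:290,210:400],None,fx=4,fy=4,interpolation=cv2.INTER_CUBIC);cv2.imwrite("pics/c1.png",a[:,:,::-1])
E
```

```text
blue scene [([340, 182, 33, 33, 722], [355.6, 197.8]), ([308, 225, 37, 52, 563], [324.6, 249.1])]
blue side [([208, 233, 41, 22, 244], [228.1, 243.4]), ([286, 249, 36, 37, 915], [304.2, 266.8])]
orange scene [([292, 132, 9, 21, 114], [296.0, 142.5]), ([324, 166, 30, 28, 573], [338.4, 179.5])]
orange side [([378, 120, 18, 9, 65], [386.4, 123.3]), ([359, 203, 23, 11, 125], [369.8, 206.7]), ([310, 232, 31, 27, 312], [327.8, 242.4]), ([389, 265, 11, 15, 70], [395.6, 273.0]), ([369, 286, 31, 34, 415], [385.8, 307.2])]
brass scene [([226, 100, 15, 12, 40], [233.4, 105.2]), ([214, 100, 37, 38, 347], [233.3, 127.0]), ([332, 165, 13, 11, 68], [338.6, 170.1]), ([287, 217, 36, 30, 399], [304.1, 231.1]), ([324, 245, 16, 16, 127], [330.9, 252.4])]
brass side [([233, 218, 26, 28, 333], [246.6, 231.2]), ([219, 251, 14, 13, 117], [226.3, 256.1])]
rack sc [ 0.479 -0.069  0.   ]
rack sc [0.496 0.151 0.   ]
rack sc [0.414 0.164 0.   ]
rack sd [0.506 0.153 0.   ]
rack sd [0.425 0.151 0.   ]
rack sd [ 0.397 -0.066 -0.   ]
white [0.629 0.04  0.062] [0.628 0.04  0.06 ] [0.63  0.038 0.06 ]
blue [0.459 0.121 0.067] [0.455 0.119 0.06 ] [0.461 0.116 0.06 ]
orange [0.45  0.054 0.064] [0.448 0.053 0.06 ] [0.452 0.05  0.06 ]
grey [ 0.443 -0.015  0.063] [ 0.44  -0.018  0.06 ] [ 0.444 -0.017  0.06 ]
rodend [0.604 0.21  0.061] [0.606 0.216 0.06 ] [0.606 0.203 0.06 ]
```

View pics/c1.png

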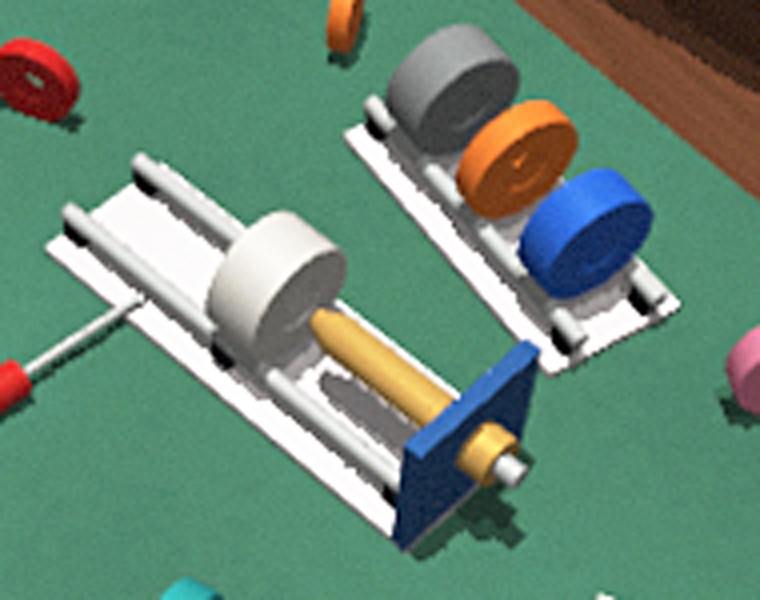

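The crop confirms the layout: on the rack, grey is at the −y end, orange in the middle and blue at the +y end. The rod's open side also faces −y. I'll move over the rack next and turn the jaws along its axis.

```bash

python3 -m crank '{"travel":[[0.68,-0.73,0],[1.36,-1.46,0],[2.04,-2.19,0],[2.72,-2.92,0],[3.4,-3.65,0]],"turn":[0,0,0,0,0]}' 50 >/dev/null
python3 -m crank '{"travel":[[0.68,-0.73,0],[1.36,-1.46,0],[2.04,-2.19,0],[2.72,-2.92,0],[3.4,-3.65,0]],"turn":[0,0,0,0,0]}' >/dev/null
python3 -m crank '{"travel":[[0.68,-0.73,0],[1.36,-1.46,0],[2.04,-2.19,0],[2.72,-2.92,0],[3.4,-3.65,0]],"turn":[0,0,0,0,0]}' >/dev/null
python3 -m crank '{"travel":[[0.4,-0.4,0],[0.8,-0.8,0],[0.8,-0.8,0],[0.8,-0.8,0],[0.8,-0.8,0]],"turn":[-0.12,-0.24,-0.36,-0.48,-0.6]}' >/dev/null
python3 -m crank '{"travel":[[0,0,0],[0,0,0],[0,0,0],[0,0,0],[0,0,0]],"turn":[-0.12,-0.24,-0.36,-0.48,-0.6]}' >/dev/null
python3 -m crank '{"travel":[[0,0,0],[0,0,0],[0,0,0],[0,0,0],[0,0,0]],"turn":[-0.12,-0.24,-0.36,-0.48,-0.6]}' >/dev/null
python3 -m crank '{"travel":[[0,0,0],[0,0,0],[0,0,0],[0,0,0],[0,0,0]],"turn":[-0.12,-0.24,-0.36,-0.48,-0.6]}' >/dev/null
python3 -m crank '{"travel":[[0,0,0],[0,0,0],[0,0,0],[0,0,0]],"turn":[-0.12,-0.24,-0.29,-0.29]}'
python3 - <<'E'
from workcell import *
import cv2,numpy as np
c=read_camera("wrist");cv2.imwrite("pics/w1.png",c["image"][:,:,::-1]);np.savez("w1.npz",**c)
print((-c["R"].T@c["t"]).round(3),c["R"].round(2).tolist())
E
```

```text
clock: 3.35
tcp_pos: [0.4498, 0.0449, 0.2309]
orientation: [-0.0, 0.058, 0.998, -0.0]
wrist_force: [0.0, -0.6, 1.1]
finger_gap: 0.0503
[0.385 0.053 0.373] [[0.12, 0.99, 0.0], [0.96, -0.11, 0.26], [0.26, -0.03, -0.97]]
```

View pics/w1.png

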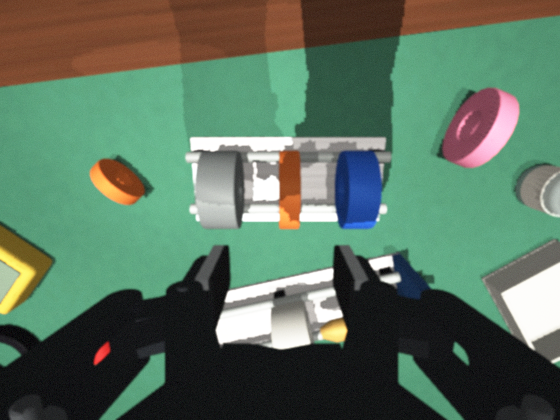

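The wrist view shows grey (220,190), orange (290,190) and blue (358,189) standing on the rack rails. The rail tips are at (190,157), (192,210), (390,157) and (386,209).

```bash
python3 - <<'E'
from h import *
c=load("w1.npz")
T=[plane(c,p,.027) for p in[(190,157),(192,210),(390,157),(386,209)]]
for t in T:print(t.round(4))
a=(T[0]+T[1])/2;b=(T[2]+T[3])/2;print("rack c",((a+b)/2).round(4),"len",np.linalg.norm(b-a),"ang",np.arctan2(*(b-a)[1::-1]))
for nm,lo,hi in[("blue",(105,150,50),(125,255,255)),("orange",(6,180,100),(17,255,255))]:
    for s,ce in blobs(c,lo,hi,200,(180,140,400,240))[0]:
        x,y,w,h,_=s
        print(nm,s,ce,[plane(c,(x+w/2,r),z).round(4).tolist() for r,z in((y,.06),(y+h/2,.1),(y+h,.06))],plane(c,(x,y+h/2),.095).round(4),plane(c,(x+w,y+h/2),.095).round(4))
E
```

```text
[ 0.4106 -0.051   0.027 ]
[ 0.4706 -0.0604  0.027 ]
[0.4364 0.1677 0.027 ]
[0.4955 0.1616 0.027 ]
rack c [0.4533 0.0545 0.027 ] len 0.2217568730337933 ang 1.4563162958770446
blue [336, 151, 46, 78, 3152] [357.6, 189.5] [[0.4219, 0.1264, 0.06], [0.4517, 0.1152, 0.1], [0.5037, 0.1221, 0.06]] [0.4505 0.0955 0.095 ] [0.4554 0.1371 0.095 ]
orange [280, 152, 20, 72, 1208] [289.7, 184.5] [[0.4149, 0.0583, 0.06], [0.4427, 0.0542, 0.1], [0.4896, 0.0501, 0.06]] [0.4427 0.0452 0.095 ] [0.4448 0.0632 0.095 ]
```

```bash

python3 -m crank '{"travel":[[-0.06,1,0],[-0.06,1.95,0],[-0.06,1.95,1],[-0.06,1.95,2],[-0.06,1.95,2.8]],"turn":[0,0,0,0,0]}' 50 >/dev/null
python3 -m crank '{"travel":[[0,0,0.6],[0,0,1.1],[0,0,1.47],[0,0,1.47],[0,0,1.47]],"turn":[0,0,0,0,0]}'
python3 -m crank '{"travel":[[0,0,0],[0,0,0],[0,0,0],[0,0,0],[0,0,0]],"turn":[0,0,0,0,0]}' 20 50
python3 -m crank '{"travel":[[0,0,0],[0,0,-0.3],[0,0,-1],[0,0,-2],[0,0,-2.7]],"turn":[0,0,0,0,0]}'
python3 - <<'E'
from workcell import *
import cv2,numpy as np
c=read_camera("wrist");cv2.imwrite("pics/w2.png",c["image"][:,:,::-1]);np.savez("w2.npz",**c)
print(get_state()["tcp_pos"])
E
```

```text
clock: 4.23
tcp_pos: [0.4608, 0.122, 0.0599]
orientation: [-0.001, 0.059, 0.998, -0.0]
wrist_force: [0.0, 0.2, 0.7]
finger_gap: 0.0497
clock: 4.65
tcp_pos: [0.4628, 0.1221, 0.0617]
orientation: [0.001, 0.059, 0.998, 0.0]
wrist_force: [0.3, 0.2, 6.0]
finger_gap: 0.0295
clock: 5.07
tcp_pos: [0.4614, 0.1221, 0.1705]
orientation: [0.0, 0.059, 0.998, -0.0]
wrist_force: [1.7, -1.1, -1.6]
finger_gap: 0.0294
[0.46465581 0.122415   0.17579131]
```

View pics/w2.png

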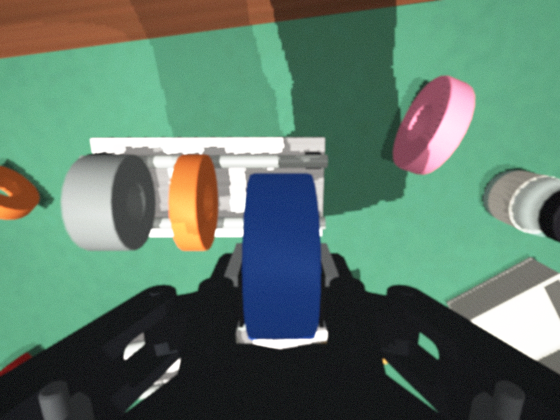

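Blue is gripped centrally, at (283,255) in the view. Grey and orange are undisturbed at (108,200) and (193,203). Next I'll refine the jig axis from the brass rod and the rails in both fixed views.

```bash
python3 - <<'E'
from h import *
S=load("scene0.npz");D=load("side0.npz")
N=[]
for n,c,b,pt in(("sc",S,(280,215,330,250),(304,231)),("sd",D,(230,215,262,250),(246,231))):
    bl,l=blobs(c,(12,80,70),(26,240,255),150,b)
    i=l[pt[1],pt[0]];ys,xs=np.where(l==i)
    vx,vy,x0,y0=cv2.fitLine(np.c_[xs,ys].astype(np.float32),cv2.DIST_L2,0,.01,.01).ravel()
    P=[plane(c,(x0+k*vx,y0+k*vy),.06) for k in(-15,15)]
    d=P[1]-P[0]; d*=np.sign(d[1]); o,_=ray(c,(0,0)); N.append(np.cross(P[0]-o,d)/np.linalg.norm(np.cross(P[0]-o,d)))
    print(n,bl,i,"ang",np.arctan2(d[1],d[0]),"x at y=.1 on axis",(P[0]+d*(.1-P[0][1])/d[1]).round(4))
    # white ring blob
    wb,_=blobs(c,(0,0,110),(180,70,255),300,(255,185,300,235) if n=="sc" else(240,190,285,228));print(" white",wb)
for p,z in[((244,180),.028),((227,193),.028)]:print("rail tips",plane(S,p,z).round(4))
E
```

```text
sc [([287, 217, 36, 30, 404], [304.1, 231.1])] 1 ang 1.7022145519557685 x at y=.1 on axis [0.6219 0.1    0.06  ]
 white [([255, 185, 42, 41, 872], [269.7, 205.3])]
sd [([233, 218, 26, 28, 339], [246.5, 231.4])] 1 ang 1.6744544930201732 x at y=.1 on axis [0.6234 0.1    0.06  ]
 white [([243, 190, 42, 30, 664], [269.4, 201.6])]
rail tips [ 0.6204 -0.1102  0.028 ]
rail tips [ 0.679  -0.1011  0.028 ]
```

```bash

python3 -m crank '{"travel":[[-0.5,-0.33,0],[-1.3,-0.85,0],[-2.1,-1.4,0],[-2.9,-1.91,0],[-3.7,-2.44,0]],"turn":[0,0,0,0,0]}' >/dev/null
python3 -m crank '{"travel":[[-0.7,-0.4,0],[-1.1,-0.73,0],[-1.1,-0.73,0],[-1.1,-0.73,0],[-1.1,-0.73,0]],"turn":[-0.1,-0.2,-0.25,-0.25,-0.25]}' >/dev/null
python3 -m crank '{"travel":[[0,0,0],[0,0,0]],"turn":[0,0]}'
python3 - <<'E'
from workcell import *
import cv2,numpy as np
c=read_camera("wrist");cv2.imwrite("pics/w3.png",c["image"][:,:,::-1]);np.savez("w3.npz",**c)
s=get_state();print(s["tcp_pos"],s["orientation"])
E
```

```text
clock: 6.12
tcp_pos: [0.6368, -0.0257, 0.1685]
orientation: [-0.0, -0.066, 0.998, 0.0]
wrist_force: [0.1, -0.1, -2.2]
finger_gap: 0.0296
[ 0.63692112 -0.02566754  0.16866741] [-4.61725125e-05 -6.61702976e-02  9.97808343e-01 -3.09432111e-05]
```

View pics/w3.png

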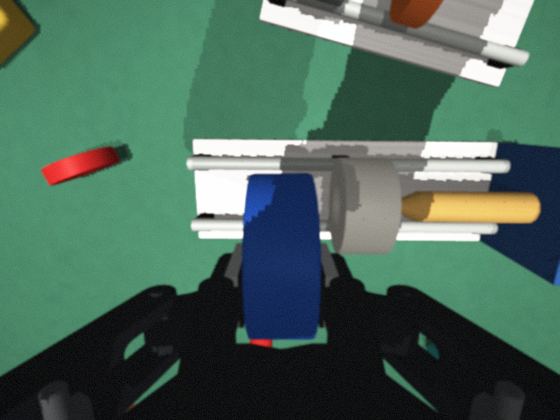

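The wrist view shows the jig rails, with tips at (190,163) and (193,225), running to (508,166) and (495,229). The white ring is at (365,205) and the rod nose at (402,207). Blue is still held.

```bash
python3 - <<'E'
from h import *
c=load("w3.npz")
T=[plane(c,p,.027) for p in[(189,163),(192,225),(508,166),(495,229)]]
for t in T:print(t.round(4))
a=(T[0]+T[1])/2
for i,j in((0,2),(1,3)):print("ang",np.arctan2(*(T[j]-T[i])[1::-1]))
print("tip mid",a.round(4));print("sep",np.linalg.norm(T[0]-T[1]))
b=plane(c,(540,208),.06);n=plane(c,(402,207),.06);print("rod",n.round(4),b.round(4),np.arctan2(*(b-n)[1::-1]))
ang=np.arctan2(*(T[2]-T[0])[1::-1]);J=np.array([np.cos(ang),np.sin(ang),0]);print("nose along from tip",(n-a)@J,"lat",np.cross(J,n-a)[2],"whiteback",[((plane(c,p,z)-a)@J).round(4) for p,z in(((331,210),.06),((345,157),.06))])
t=np.array([.6369,-.0257,0]);print("tcp along,lat",(t-a)@J,np.cross(J,t-a)[2])
E
```

```text
[ 0.6191 -0.112   0.027 ]
[ 0.678  -0.1059  0.027 ]
[0.5837 0.1757 0.027 ]
[0.6439 0.1828 0.027 ]
ang 1.6930190155702665
ang 1.6883103127912782
tip mid [ 0.6485 -0.109   0.027 ]
sep 0.05923523573045908
rod [0.627  0.0747 0.06  ] [0.6127 0.189  0.06  ] 1.6947845025445303
nose along from tip 0.18497006863729096 lat -0.00099914859776817 whiteback [np.float64(0.126), np.float64(0.1349)]
tcp along,lat 0.08407881070279268 0.0013727529745773577
```

```bash

python3 -m crank '{"travel":[[-0.04,0,0.8],[-0.04,0,1.6],[-0.04,0,2.2],[-0.04,0,2.5],[-0.04,0,2.6]],"turn":[0.011,0.011,0.011,0.011,0.011]}' 
python3 -m crank '{"travel":[[0,0,0.03],[0,0,0.06],[0,0,0.06]],"turn":[0,0,0]}'
```

```text
clock: 6.58
tcp_pos: [0.6382, -0.0255, 0.0628]
orientation: [-0.001, -0.061, 0.998, 0.0]
wrist_force: [0.9, 0.6, 0.0]
finger_gap: 0.0297
clock: 6.83
tcp_pos: [0.6394, -0.0261, 0.0631]
orientation: [0.001, -0.061, 0.998, -0.0]
wrist_force: [-0.4, -0.5, -2.1]
finger_gap: 0.0292
```

```bash

python3 -m crank '{"travel":[[0,0,0.03],[0,0,0.06],[0,0,0.06],[0,0,0.06]],"turn":[0,0,0,0]}'
```

```text
clock: 7.17
tcp_pos: [0.6404, -0.0263, 0.0616]
orientation: [0.002, -0.061, 0.998, -0.0]
wrist_force: [0.3, -0.2, 6.9]
finger_gap: 0.0296
```

```bash

python3 -m crank '{"travel":[[0,0,0],[0,0,0],[0,0,0],[0,0,-0.5],[0,0,-1.2]],"turn":[0,0,0,0,0]}' 40
python3 -m crank '{"travel":[[0,0,-0.7],[0,0,-1.5],[0.6,0.35,-1.5],[1.4,0.82,-1.5],[2.2,1.29,-1.5]],"turn":[0,0,0,0,0]}' >/dev/null
python3 -m crank '{"travel":[[0.8,0.47,0],[1.6,0.94,0],[2.17,1.27,0],[2.17,1.27,0],[2.17,1.27,0]],"turn":[0.1,0.2,0.236,0.236,0.236]}' >/dev/null
python3 -m crank '{"travel":[[0,0,0],[0,0,0]],"turn":[0,0]}'
python3 - <<'E'
from workcell import *
import cv2,numpy as np
c=read_camera("wrist");cv2.imwrite("pics/w4.png",c["image"][:,:,::-1]);np.savez("w4.npz",**c)
s=get_state();print(s["tcp_pos"],s["orientation"])
E
```

```text
clock: 7.58
tcp_pos: [0.6362, -0.0258, 0.1046]
orientation: [-0.004, -0.06, 0.998, 0.001]
wrist_force: [-0.2, -0.3, 1.2]
finger_gap: 0.0399
clock: 8.58
tcp_pos: [0.4545, 0.0539, 0.1678]
orientation: [0.001, 0.057, 0.998, -0.0]
wrist_force: [0.5, -1.1, -0.1]
finger_gap: 0.0403
[0.45441046 0.05385824 0.16768275] [ 3.52158820e-04  5.75714041e-02  9.98341324e-01 -1.03803942e-04]
```

View pics/w4.png

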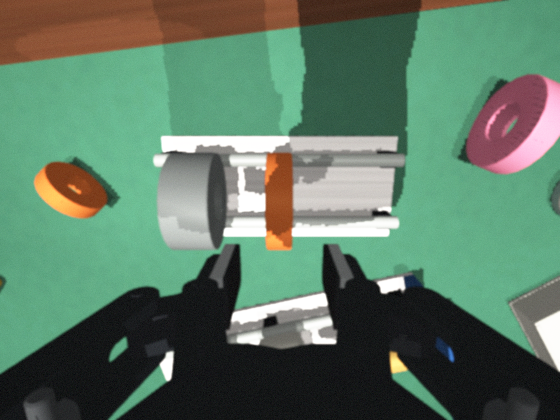

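Orange at (279,200) sits midway between the fingertips, at 230 and 337, so I can descend and grip it.

```bash

python3 -m crank '{"travel":[[0,0,0.8],[0,0,1.6],[0,0,2.3],[0,0,2.69],[0,0,2.69]],"turn":[0,0,0,0,0]}' 40
python3 -m crank '{"travel":[[0,0,0],[0,0,0],[0,0,0],[0,0,0],[0,0,0]],"turn":[0,0,0,0,0]}' 10 50
python3 -m crank '{"travel":[[0,0,0],[0,0,-0.3],[0,0,-1],[0,0,-2],[0,0,-2.7]],"turn":[0,0,0,0,0]}'
python3 -m crank '{"travel":[[0,0,0],[0,0,0]],"turn":[0,0]}'
```

```text
clock: 9.05
tcp_pos: [0.4509, 0.054, 0.0564]
orientation: [-0.003, 0.058, 0.998, -0.0]
wrist_force: [-0.3, -0.4, -1.0]
finger_gap: 0.0398
clock: 9.47
tcp_pos: [0.4539, 0.0543, 0.061]
orientation: [0.001, 0.057, 0.998, -0.0]
wrist_force: [-0.4, 0.1, -1.3]
finger_gap: 0.0194
clock: 9.88
tcp_pos: [0.4532, 0.0544, 0.1706]
orientation: [0.001, 0.057, 0.998, -0.0]
wrist_force: [1.6, 0.1, -1.9]
finger_gap: 0.0201
clock: 10.05
tcp_pos: [0.4547, 0.0543, 0.1701]
orientation: [0.002, 0.057, 0.998, -0.0]
wrist_force: [0.1, -0.6, -2.3]
finger_gap: 0.0197
```

```bash

python3 -m crank '{"travel":[[-0.5,-0.27,0],[-1.3,-0.69,0],[-2.1,-1.12,0],[-2.95,-1.57,0],[-3.8,-2.02,0]],"turn":[0,0,0,0,0]}' >/dev/null
python3 -m crank '{"travel":[[-0.7,-0.37,0],[-1.34,-0.71,0],[-1.34,-0.71,0],[-1.34,-0.71,0],[-1.34,-0.71,0]],"turn":[-0.1,-0.2,-0.238,-0.238,-0.238]}' >/dev/null
python3 -m crank '{"travel":[[0,0,0],[0,0,0]],"turn":[0,0]}'
python3 - <<'E'
from workcell import *
import cv2,numpy as np
c=read_camera("wrist");cv2.imwrite("pics/w5.png",c["image"][:,:,::-1]);np.savez("w5.npz",**c)
s=get_state();print(s["tcp_pos"],s["orientation"])
E
```

```text
clock: 11.05
tcp_pos: [0.6439, -0.0769, 0.1678]
orientation: [-0.001, -0.062, 0.998, 0.0]
wrist_force: [0.5, 0.1, -2.1]
finger_gap: 0.0193
[ 0.64408841 -0.07692941  0.16814752] [-2.13528408e-04 -6.16853728e-02  9.98095620e-01  4.80837403e-05]
```

View pics/w5.png

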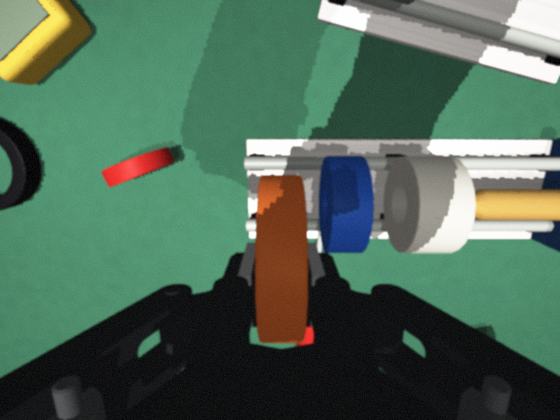

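Blue stands upright on the rails at (346,205), behind white at (430,205). Orange is held over the free rail end, so I'll lower it.

```bash

python3 -m crank '{"travel":[[-0.035,0,0.8],[-0.035,0,1.6],[-0.035,0,2.2],[-0.035,0,2.5],[-0.035,0,2.6]],"turn":[0,0,0,0,0]}' 
python3 -m crank '{"travel":[[0,0,0.04],[0,0,0.08],[0,0,0.08],[0,0,0.08]],"turn":[0,0,0,0]}'
python3 -m crank '{"travel":[[0,0,0.02],[0,0,0.04],[0,0,0.04]],"turn":[0,0,0]}'
```

```text
clock: 11.52
tcp_pos: [0.644, -0.0765, 0.0616]
orientation: [-0.002, -0.062, 0.998, 0.001]
wrist_force: [-0.3, 1.4, -1.5]
finger_gap: 0.0197
clock: 11.85
tcp_pos: [0.6471, -0.0777, 0.0624]
orientation: [0.001, -0.062, 0.998, -0.0]
wrist_force: [0.8, 0.9, -0.9]
finger_gap: 0.0196
clock: 12.1
tcp_pos: [0.6468, -0.0778, 0.0608]
orientation: [0.001, -0.062, 0.998, -0.0]
wrist_force: [-1.9, -0.0, 4.4]
finger_gap: 0.0196
```

```bash

python3 -m crank '{"travel":[[0,0,0],[0,0,0],[0,0,0],[0,0,-0.3],[0,0,-1]],"turn":[0,0,0,0,0]}' 30
python3 -m crank '{"travel":[[0,0,-0.8],[0,0,-1.7],[0,0,-1.7],[0,-0.45,-1.7],[0,-0.9,-1.7]],"turn":[0,0,0,0.1,0.2]}' 44
python3 -m crank '{"travel":[[0,0,0],[0,0,0],[0,0,0],[0,0,0],[0,0,0]],"turn":[0.12,0.24,0.36,0.48,0.6]}' >/dev/null
python3 -m crank '{"travel":[[0,0,0],[0,0,0],[0,0,0],[0,0,0],[0,0,0]],"turn":[0.12,0.24,0.36,0.48,0.6]}' >/dev/null
python3 -m crank '{"travel":[[0,0,0],[0,0,0],[0,0,0],[0,0,0]],"turn":[0.1,0.171,0.171,0.171]}'
python3 - <<'E'
from workcell import *
import cv2,numpy as np
c=read_camera("wrist");cv2.imwrite("pics/w6.png",c["image"][:,:,::-1]);np.savez("w6.npz",**c)
s=get_state();print(s["tcp_pos"],s["orientation"])
E
```

```text
clock: 12.52
tcp_pos: [0.6433, -0.0769, 0.096]
orientation: [-0.004, -0.062, 0.998, 0.001]
wrist_force: [-0.1, 0.4, -0.9]
finger_gap: 0.0301
clock: 12.93
tcp_pos: [0.6515, -0.1129, 0.1696]
orientation: [0.002, 0.04, 0.999, -0.0]
wrist_force: [0.5, -1.2, -0.7]
finger_gap: 0.0444
clock: 14.1
tcp_pos: [0.6508, -0.1133, 0.1678]
orientation: [0.0, 0.662, 0.75, 0.0]
wrist_force: [0.2, 0.1, -0.8]
finger_gap: 0.0438
[ 0.65081707 -0.11329984  0.16774263] [2.85691381e-04 6.61532713e-01 7.49916250e-01 8.38799530e-05]
```

View pics/w6.png

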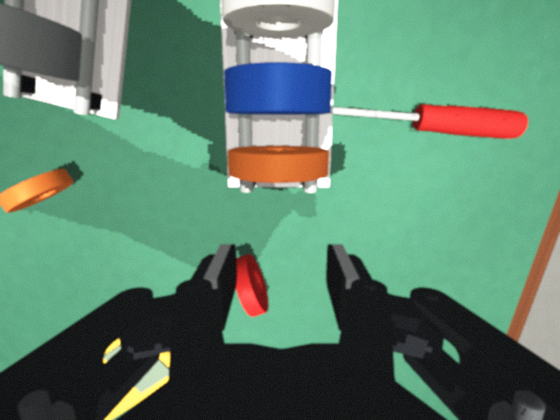

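All three rings are upright and in line on the rails: orange (279,163), blue (278,88), white above. The red decoy at (252,285) might be under the fingers, so I'll check that.

```bash
python3 - <<'E'
from h import *
c=load("w6.npz")
for p in((237,257),(268,312),(252,285)):print([plane(c,p,z)[:2].round(3).tolist() for z in(0,.04)])
S=load("scene0.npz");D=load("side0.npz");print(tri([S,D],[(219,160),(316,168)]).round(3))
print("orange rear",[plane(c,p,.06).round(4).tolist() for p in((229,181),(328,180))])
E
```

```text
[[0.614, -0.193], [0.618, -0.174]]
[[0.655, -0.256], [0.653, -0.229]]
[[0.633, -0.224], [0.635, -0.201]]
[ 0.63  -0.207  0.025]
orange rear [[0.6074, -0.0989, 0.06], [0.687, -0.0881, 0.06]]
```

Red is at y≈−0.207 ± 0.03 and the gripper stays beyond y=−0.155, so it's clear. I'll lower behind orange and start pushing.

```bash

python3 -m crank '{"travel":[[0,0,0.8],[0,0,1.6],[0,0,2.3],[0,0,2.8],[0,0,3.0]],"turn":[0.004,0.004,0.004,0.004,0.004]}'
python3 -m crank '{"travel":[[0,0,0],[0.1,0,0],[0.2,0,0],[0.3,0,0],[0.4,0,0]],"turn":[0,0,0,0,0]}'
python3 -m crank '{"travel":[[0.12,0,0],[0.24,0,0],[0.36,0,0],[0.48,0,0],[0.6,0,0]],"turn":[0,0,0,0,0]}'
python3 -m crank '{"travel":[[0.12,0,0],[0.24,0,0],[0.36,0,0],[0.48,0,0],[0.6,0,0]],"turn":[0,0,0,0,0]}'
python3 - <<'E'
from workcell import *
import cv2,numpy as np
c=read_camera("wrist");cv2.imwrite("pics/w7.png",c["image"][:,:,::-1]);np.savez("w7.npz",**c)
s=get_state();print(s["tcp_pos"],s["orientation"])
E
```

```text
clock: 14.57
tcp_pos: [0.6483, -0.1125, 0.0436]
orientation: [-0.003, 0.663, 0.748, -0.001]
wrist_force: [0.1, 0.2, -0.5]
finger_gap: 0.0442
clock: 14.98
tcp_pos: [0.6499, -0.0972, 0.0491]
orientation: [0.001, 0.664, 0.748, 0.001]
wrist_force: [-0.7, -1.3, 1.1]
finger_gap: 0.0441
clock: 15.4
tcp_pos: [0.6458, -0.073, 0.0473]
orientation: [0.0, 0.664, 0.748, -0.0]
wrist_force: [0.5, -1.0, -0.2]
finger_gap: 0.0438
clock: 15.82
tcp_pos: [0.6429, -0.0493, 0.0472]
orientation: [-0.0, 0.664, 0.748, -0.0]
wrist_force: [-0.9, -1.6, -0.5]
finger_gap: 0.0438
[ 0.64274098 -0.04826546  0.04719225] [-3.99452286e-04  6.63504389e-01  7.48172271e-01  1.39606486e-04]
```

View pics/w7.png

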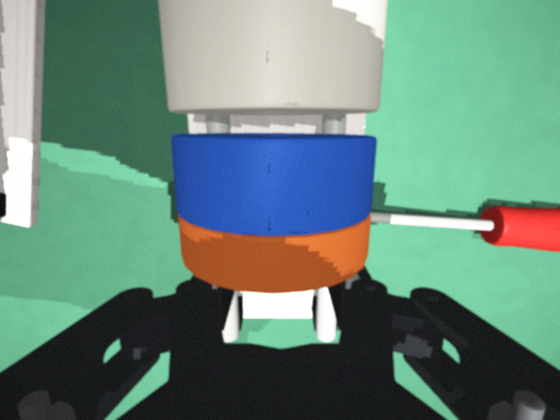

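Orange is flush against blue and both are upright and centred, at columns 180–370. White is just ahead, so I'll keep pushing.

```bash

python3 -m crank '{"travel":[[0.12,0,0],[0.24,0,0],[0.36,0,0],[0.48,0,0],[0.6,0,0]],"turn":[0,0,0,0,0]}'
python3 -m crank '{"travel":[[0.12,0,0],[0.24,0,0],[0.36,0,0],[0.48,0,0],[0.6,0,0]],"turn":[0,0,0,0,0]}'
python3 -m crank '{"travel":[[0.12,0,0],[0.24,0,0],[0.36,0,0],[0.48,0,0],[0.6,0,0]],"turn":[0,0,0,0,0]}'
```

```text
clock: 16.28
tcp_pos: [0.6401, -0.0255, 0.0472]
orientation: [0.0, 0.664, 0.748, -0.0]
wrist_force: [-0.5, -1.2, -0.0]
finger_gap: 0.0439
clock: 16.7
tcp_pos: [0.6372, -0.0016, 0.0472]
orientation: [-0.0, 0.664, 0.748, -0.0]
wrist_force: [0.3, -2.2, -0.8]
finger_gap: 0.0438
clock: 17.12
tcp_pos: [0.6344, 0.0223, 0.0473]
orientation: [0.0, 0.664, 0.748, -0.0]
wrist_force: [-1.2, -1.7, 0.2]
finger_gap: 0.0441
```

```bash

python3 -m crank '{"travel":[[0.12,0,0],[0.24,0,0],[0.36,0,0],[0.48,0,0],[0.6,0,0]],"turn":[0,0,0,0,0]}'
python3 -m crank '{"travel":[[0.12,0,0],[0.24,0,0],[0.36,0,0],[0.48,0,0],[0.6,0,0]],"turn":[0,0,0,0,0]}'
python3 -m crank '{"travel":[[0.04,0,0],[0.08,0,0],[0.12,0,0],[0.16,0,0],[0.2,0,0]],"turn":[0,0,0,0,0]}'
```

```text
clock: 17.53
tcp_pos: [0.6316, 0.0461, 0.0473]
orientation: [0.0, 0.664, 0.748, -0.0]
wrist_force: [-0.2, -1.3, -0.0]
finger_gap: 0.0443
clock: 17.95
tcp_pos: [0.6288, 0.0699, 0.0473]
orientation: [0.0, 0.664, 0.748, -0.0]
wrist_force: [-0.7, -1.2, -0.8]
finger_gap: 0.0439
clock: 18.37
tcp_pos: [0.6279, 0.0772, 0.0473]
orientation: [0.0, 0.664, 0.748, -0.0]
wrist_force: [0.5, -7.1, -1.0]
finger_gap: 0.0443
```

```bash

python3 -m crank '{"travel":[[0.02,0,0],[0.04,0,0],[0.06,0,0],[0.06,0,0]],"turn":[0,0,0,0]}'
python3 - <<'E'
from workcell import *
import cv2,numpy as np
for n in("scene","side"):
    c=read_camera(n);np.savez(f"{n}1.npz",**c)
    b=(230,160,370,290) if n=="scene" else(200,170,330,290)
    cv2.imwrite(f"pics/{n}1.png",cv2.resize(c["image"][b[1]:b[3],b[0]:b[2]],None,fx=4,fy=4,interpolation=cv2.INTER_CUBIC)[:,:,::-1])
E
python3 -c "
import cv2,numpy as np
a=cv2.imread('pics/scene1.png');b=cv2.imread('pics/side1.png');h=480
cv2.imwrite('pics/both1.png',cv2.resize(np.hstack([a[:h],b[:h]]),None,fx=.74,fy=.74))"
```

```text
clock: 18.7
tcp_pos: [0.628, 0.0771, 0.0474]
orientation: [0.002, 0.664, 0.747, -0.002]
wrist_force: [0.4, -9.5, -0.2]
finger_gap: 0.0442
```

View pics/both1.png

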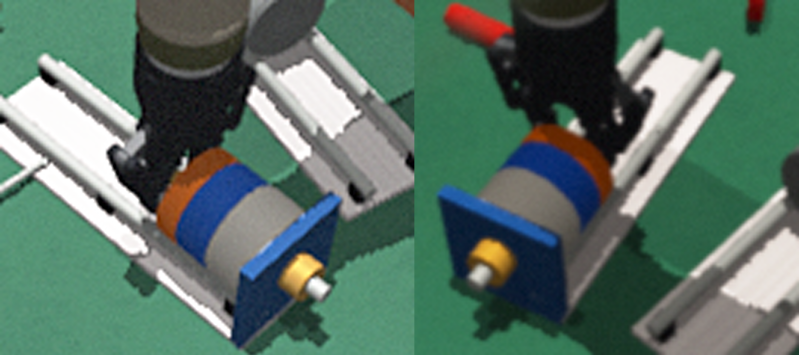

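In both views the stack looks tight: white against the blue plate, then blue, then orange. The TCP stopped advancing as the force rose to 9.5 N. I'll press a little more to seat it, then retract and check.

```bash

python3 -m crank '{"travel":[[0.05,0,0],[0.1,0,0],[0.12,0,0],[0.12,0,0],[0.12,0,0]],"turn":[0,0,0,0,0]}'
python3 -m crank '{"travel":[[-0.2,0,0],[-0.5,0,0],[-0.9,0,0],[-1.3,0,0],[-1.8,0,0]],"turn":[0,0,0,0,0]}'
python3 -m crank '{"travel":[[-0.3,0,-0.4],[-0.5,0,-1],[-0.5,0,-2],[-0.5,0,-3],[-0.5,0,-4]],"turn":[0,0,0,0,0]}'
python3 -m crank '{"travel":[[0,0,0],[0,0,0]],"turn":[0,0]}'
python3 - <<'E'
from workcell import *
from h import *
I={}
for n in("scene","side","wrist"):
    c=read_camera(n);np.savez(f"{n}2.npz",**c);I[n]=c["image"]
r=lambda a,w,h:cv2.resize(a,(w,h),interpolation=cv2.INTER_CUBIC)
im=np.vstack([np.hstack([r(I["scene"][180:280,250:350],300,300),r(I["side"][170:270,200:300],300,300)]),r(I["wrist"],400,300)[:, :].repeat(1,1) if 0 else np.hstack([r(I["wrist"],400,300),r(I["scene"],200,300)])])
cv2.imwrite("pics/fin.png",im[:,:,::-1])
E
```

```text
clock: 19.22
tcp_pos: [0.6281, 0.0772, 0.0476]
orientation: [0.005, 0.665, 0.746, -0.004]
wrist_force: [0.8, -25.0, 0.5]
finger_gap: 0.0439
clock: 19.63
tcp_pos: [0.6356, 0.0133, 0.0473]
orientation: [-0.0, 0.663, 0.748, 0.001]
wrist_force: [0.4, -0.2, 1.1]
finger_gap: 0.0437
clock: 20.05
tcp_pos: [0.6375, -0.0068, 0.2086]
orientation: [-0.001, 0.664, 0.748, 0.0]
wrist_force: [1.3, -0.4, 0.5]
finger_gap: 0.044
clock: 20.22
tcp_pos: [0.6401, -0.0069, 0.211]
orientation: [0.003, 0.664, 0.748, 0.002]
wrist_force: [-0.4, 0.2, -0.0]
finger_gap: 0.0444
```

View pics/fin.png

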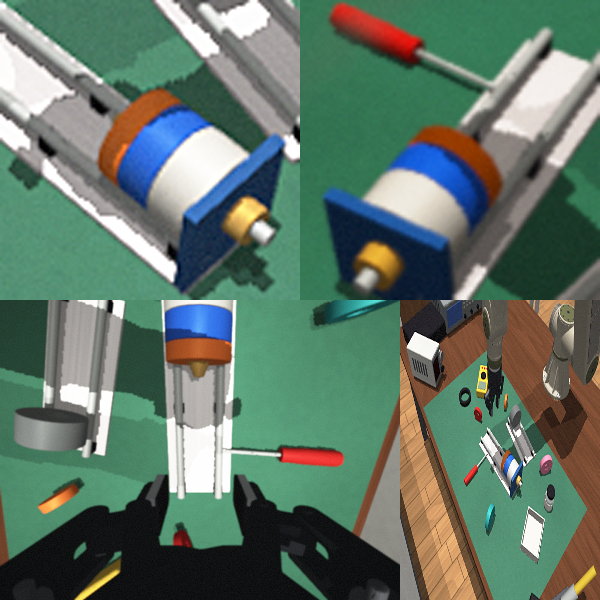

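The stack is in order with no visible gaps and the rod nose shows beyond orange. Grey is still in the rack and the decoys are unmoved. I'll run one numeric check and then hand in.

```bash
python3 - <<'E'
from h import *
from workcell import *
c=load("wrist2.npz");J=np.array([np.cos(1.692),np.sin(1.692),0]);sh=np.array([.6139,.1819,.06])
for nm,lo,hi in[("blue",(105,150,50),(125,255,255)),("orange",(6,170,70),(17,255,255))]:
    for (x,y,w,h,a),ce in blobs(c,lo,hi,300,(220,0,340,95))[0]: print(nm,"rows",y,y+h,"along at top:",[((plane(c,(x+w/2,r),.1)-sh)@J).round(4) for r in(y,y+h)])
print("orange rear face low edge z=.06",[((plane(c,(x,80),.06)-sh)@J).round(4) for x in(234,324)],"nose",((plane(c,(280,105),.06)-sh)@J).round(4))
hand_in();print(get_state()["clock"])
E
```

```text
blue rows 7 58 along at top: [np.float64(-0.0458), np.float64(-0.0788)]
orange rows 54 90 along at top: [np.float64(-0.0761), np.float64(-0.1008)]
orange rear face low edge z=.06 [np.float64(-0.0889), np.float64(-0.0891)] nose -0.1095
the job is handed in; nothing more can be done
the job is handed in; nothing more can be done
```

The job is handed in at about 20 s of the 70 s allowed. All three spacers are on the rod in order: white against the blue end plate, then blue, then orange.

I gripped the blue and then the larger orange spacer across their faces and set each on the jig rails behind white. I then slid all three on together with the open fingers straddling the rod, and backed the arm clear before handing in.

**Force:** the push met only 1–2 N until the stack stopped moving. It stayed put, with the tool not advancing, as I raised the push to 25 N.

**Views after retracting:** no gaps are visible and the rod nose shows beyond orange. Grey is still in the rack. In the last views the screwdriver, the multimeter and the look-alike rings look where they were; I did not measure them.

**Position:** orange's outer face measured −89 mm from the end plate at mid-height, against −90 mm nominal.

**Disagreements:**
- The same wrist image gave about −101 mm for orange's outer edge when I assumed it was at ring-top height. I put that down to the lower part of the face being in that outline.
- The tool stopped about 4.6 mm short of where I predicted. I attribute that to the finger width and calibration. The firm stop and the views support the stack being fully home.

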